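Rock the jammed stir bar out of the flask

TASK

The stir bar is jammed crosswise over the neck inside the upturned glass flask, so the flask cannot drain. Lift the flask out of the drain stand, hold it neck down over the steel dish and rock it well over from side to side until the bar drops out into the dish; then set the flask back in the stand, neck down, and let go. Leave the dish and the other things on the table where they are.

Things in the scene. Friction and masses are not known exactly. Their poses are not given: they have to be found in the camera images.
- flask: Clear flat glass flask, 200 g, upside down in the stand. Origin: centre of its mouth; z from mouth to base (up while neck down), x along its wide side, y through its flat faces (half a turn about z changes nothing). Body 79 (x) by 30 (y) mm from z = 47 to 150. Neck 32 mm long, 31 mm thick, lip 35, bore 24, then sloping shoulders. Grip from above across the flat faces (30 mm) at z = 115 to 130.
- flask_base (a point): Centre of the flask's closed flat base, 150 mm from its mouth (its top while it stands neck down). To rock the flask, swing this point towards the flask's +x side and then its -x side (turning about its y axis), the mouth staying over the dish.
- stir_bar: Blue slippery stir bar with round ends, 49 mm long, 12 mm thick, 14 g; origin at its centre, x along it. Starts level across the neck inside the flask, along the flask's x, 42 mm above the mouth. Tipping the flask 16 to 26 degrees about its y only slides it aside, one end into the neck; rocked back and over it falls out. 32 to 42 degrees each side, 1 to 2 s a swing, frees it in a few swings.
- drain_stand: Beech drain stand, fixed; foot 136 by 92 by 14 mm, origin under its centre, z up. Two cheeks, tops 60 mm high, 84 mm long along y, leave a gap from x = -23 to +23 mm: the neck hangs in it and the shoulders rest on the cheeks' inner edges. Four pegs, 8 mm thick, tops at 102 mm, at x = +-29, y = +-22.5 mm steady the flat faces (37 mm apart, 3.5 mm play each side).
- drain_seat (a point): Where the centre of the flask's mouth is when the flask sits in the stand: over the centre of the stand, 27 mm above the table. Its x is the stand's x: the flask's wide side runs along it.
- dish: Round steel dish, 156 mm across the rim, 38 mm high, wall 3 mm, loose on the table, 450 g. Origin at the centre of its underside.
- scent_bottle: Amber dropper bottle with a black cap, 36 mm wide, 105 mm tall, bystander. Origin under its centre.
- wick_spool: Wooden spool of white wick, 52 by 101 by 36 mm, bystander. Origin underneath, at one side of the spool.
- thermometer: Dial thermometer lying flat, 172 mm long, bystander. Origin underneath its middle.
- clover_candle: Cream candle of clover section, 148 mm tall, about 70 mm wide, bystander. Origin under its centre.
- shell_candle: Cream shell candle, 108 mm long, 59 mm high, bystander. Origin under its centre.
- pillar_candle: Ribbed tan pillar candle, 109 mm tall, about 70 mm wide, bystander. Origin under its centre.
Things that resemble listed ones, but are neither listed nor needed, are in the scene too. What is shaped like the flask but black or blue is not meant.

How it is judged:
On the way, in this order (a step that is already met when the one before it is completed fails the run):
1. the flask is lifted out of the stand with the bar still inside (height (world z) of flask above 0.06 m and z of stir_bar in the frame of flask above 0.01 m), for 0.1 s.
2. the lifted flask is tipped to one side by more than 12 degrees with the bar still inside (height (world z) of flask above 0.05 m and angle between flask's own z axis and vertical above 0.21 rad and z of stir_bar in the frame of flask above 0 m).
3. the bar lies in the dish while the flask is still held up (horizontal distance between stir_bar and dish below 0.07 m and height (world z) of stir_bar below 0.04 m and z of stir_bar in the frame of flask below 0 m and height (world z) of flask above 0.045 m), for 0.1 s.
At the end, for the whole second after the job is handed in: The stir bar lies at rest in the dish (centre within 70 mm of the dish's, below 40 mm); the flask rests neck down in the stand (mouth within 12 mm of the seat, upright within 0.15 rad, wide side along the stand's x within 0.25 rad); the dish is level, within 60 mm of its start (horizontal distance between stir_bar and dish below 0.07 m and height (world z) of stir_bar below 0.04 m and linear speed of each of stir_bar, flask below 0.03 m/s and distance between flask and drain_seat below 0.012 m and angle between flask's own z axis and vertical below 0.15 rad and angle between the x axis of flask and the x axis of drain_seat, either way round below 0.25 rad and distance of dish from where it was at the start of the episode below 0.06 m and angle between dish's own z axis and vertical below 0.1 rad); the robot touches nothing.
It fails at once if a bystander is pushed more than 30 mm (distance of any of scent_bottle, wick_spool, thermometer, clover_candle, shell_candle, pillar_candle from where it was at the start of the episode above 0.03 m).
It also fails if it takes over 51 s, if anything falls off the work surface, if the arm or the gripper's body presses on something with over 40 N, if the wrist force passes 120 N, or if a joint passes its speed limit or range.

ROBOT

A 6-joint arm with a two-finger parallel gripper is mounted at the origin on a cart in front of the work surface, level with it; the furniture and walls round the work are solid. World frame = base frame: x ahead of the robot, y to its left, z up, the work surface at z = 0. Lengths are in m, angles in rad, forces in N, time in s.
With the tool pointing down it reaches from about 0.3 to 0.875 m from the base axis. Payload 6.4 kg.
Tool frame: the origin (TCP) lies between the finger pads; the fingertips stand 19 mm ahead of it and the grasp point (between the pads) is the TCP (ctrl.tips_ahead is the z of the fingertips in the tool frame, in m); z points along the fingers, y is the line along which they close (so a half turn about z gives the same grasp; the last joint's range is limited). The gripper opens to 85 mm and grips with 20 to 120 N. Pads are 22 mm wide; open, the fingers measure 114 mm over their backs; the gripper's body (76 mm by 85 mm) begins 54 mm behind the grasp point. The pads swing forward as they close: fully open they stand 13 mm farther back than shut.
Start: joints at [1.139, 0.181, 1.607, -0, 1.354, -0.206], TCP at [0.129, 0.56, 0.25] pointing down, gripper open.
Joint ranges: [-2.99, 2.99], [-0.89, 2.07], [0.3, 2.58], [-1.14, 4.28], [0, 2.63], [-3.12, 3.12]. Speed limits (rad/s): [2.57, 2.57, 3.01, 3.14, 3.14, 3.14].

INTERFACE

Orientations are given as a unit quaternion [w, x, y, z].
In Python, from bench import readout, vision, ctrl gives the robot as it stands.
- The arm moves only by the tool play_rows, never from a script. Its arguments are lists of equal length, an entry for each row: "xyz": the shift along the tool's x, y, z in mm, a list of three; "rot": the turn, a rotation vector about the tool's x, y, z in rad, a list of three; "grip": the opening, from 0 (shut) to 1 (fully open). In form: {"xyz": [[x, y, z], ...], "rot": [[rx, ry, rz], ...], "grip": [grip, ...]}. A call has exactly 10 rows; each row is the pose to reach, as a shift and turn from the pose commanded when the call began, along the tool's axes at that moment; what a row does not reach only later rows make up. A row lasts 1/8 s, in which the tool goes at most 62.5 mm and 10.7 degrees, less where a joint would pass 70% of its speed; a pose out of reach is approached as far as the arm can. A call with a gripper value outside its range is refused whole. The fingers move at their own pace and stop on an object; the grip force is fixed at half the most. Time passes only in rows, so rows that repeat a pose let the fingers close, or fill a call up. It gives the time, the measured TCP pose, the force, the opening and the grip force at its end, in the units of the state.
- readout.get_obs(): the state, without advancing time (a new reading comes with each control period).
- vision.camera(name): name is "scene" or "top" or "wrist"; returns a dict with "color" (480x640x3 uint8, red, green, blue), "depth" (480x640 float32, m along the optical axis (not along the pixel's ray), 0 where there is no reading), "camera_matrix" (3x3 intrinsics, pixels), "extrinsics" (4x4, takes a point from camera to world coordinates); the wrist camera has in their place "hand_eye" (4x4, takes a point from camera to tool coordinates, whose origin is the TCP and whose axes are the flange's). Camera axes: x right, y down, z forward; pixel columns grow to the right and rows downward; lengths in m; the calibration is good to about 2 mm. A picture is of the moment at which its call begins: read the wrist's pose just before it.
- ctrl.hand_in(): hands the job in; it is judged then, once.
The state is a dict: "time_s": time; "q": joint angles; "dq": joint speeds; "joint_efforts": joint torques, N m; "eef_pos": TCP position; "eef_rot": TCP orientation; "wrist_force": force on the tool from outside, world axes, zero at the start; "torque": the same for the moment, N m; "opening": opening from 0.0 (shut) to 1.0 (fully open); "grasp_force": force on a finger pad.
Only numpy, scipy, OpenCV 4.12 (cv2) and the standard library are available. Lean on these libraries where they do the work, as an engineer would, in place of code of your own. Each camera call takes 0.05 s, during which the arm holds its last target. There are 200 camera calls.

## Working session

There is one attempt and no reset: what is moved stays moved. The work goes in short steps, Python scripts to look and compute and a tool call to move; the robot and the scene stay as the last step left them, time stands still between calls to the robot, and variables do not carry over. Pictures are saved under pics/ and viewed, at most 10 in all, crops included, and the job is handed in when it is done.

Besides the shell and the picture viewer there is one more tool, called after "Request:" in YAML: its name, and indented under it one key for each argument. play_rows: Moves the arm, as the interface text tells. Its arguments: {"type":"object","properties":{"xyz":{"type":"array","items":{"type":"array","items":{"type":"number"}}},"rot":{"type":"array","items":{"type":"array","items":{"type":"number"}}},"grip":{"type":"array","items":{"type":"number"}}},"required":["xyz","rot","grip"]}

```bash
mkdir -p pics
cat > h.py <<'E'
import numpy as np, cv2, pickle
from scipy.spatial.transform import Rotation as R
from bench import readout, vision, ctrl
def snap(n,tag):
    o=readout.get_obs(); c=vision.camera(n); pickle.dump((o,c),open(f'{n}_{tag}.pkl','wb'))
    cv2.imwrite(f'pics/{n}_{tag}.png',c['color'][:,:,::-1]); return o,c
def load(n,tag): return pickle.load(open(f'{n}_{tag}.pkl','rb'))
def T(o,c):
    if 'extrinsics' in c: return c['extrinsics']
    q=o['eef_rot']; M=np.eye(4); M[:3,:3]=R.from_quat([q[1],q[2],q[3],q[0]]).as_matrix(); M[:3,3]=o['eef_pos']; return M@c['hand_eye']
def pt(o,c,u,v,z=None):
    "world point at pixel; on plane z if given, else by depth"
    K=c['camera_matrix']; M=T(o,c); r=np.array([(u-K[0,2])/K[0,0],(v-K[1,2])/K[1,1],1])
    d=M[:3,:3]@r; s=c['depth'][int(v),int(u)] if z is None else (z-M[2,3])/d[2]
    return M[:3,3]+s*d
E
python3 - <<'E'
from h import *
o,c=snap('scene','a'); print(T(o,c).round(3).tolist()); o,c=snap('top','a'); print(T(o,c).round(3).tolist(),c['camera_matrix'].tolist()); print(o)
E
```

```text
[[0.647, -0.488, 0.586, -0.244], [-0.762, -0.425, 0.488, -0.699], [0.011, -0.762, -0.647, 1.039], [0.0, 0.0, 0.0, 1.0]]
[[0.004, -0.992, 0.127, 0.456], [-1.0, -0.006, -0.015, 0.006], [0.016, -0.127, -0.992, 1.153], [0.0, 0.0, 0.0, 1.0]] [[438.21247936633034, 0.0, 327.25536942351977], [0.0, 438.21247936633034, 242.4930387085609], [0.0, 0.0, 1.0]]
{'time_s': 0.05, 'q': array([ 1.13870947e+00,  1.81535151e-01,  1.60798283e+00, -2.38343261e-05,
        1.35377939e+00, -2.06310275e-01]), 'dq': array([-0.00059899, -0.00068361, -0.00215083,  0.00020319, -0.00215531,
       -0.00065824]), 'joint_efforts': array([ 6.14447144e-04, -4.46243048e+01, -3.52587068e+01, -2.10375306e-04,
        4.17773525e-03,  2.85235622e-06]), 'eef_pos': array([0.12850195, 0.55994139, 0.24939959]), 'eef_rot': array([-2.56427556e-04,  1.12646073e-01,  9.93634810e-01, -8.12955668e-04]), 'wrist_force': array([-0.70449718,  0.00223788,  0.03260471]), 'torque': array([ 0.015493  , -0.02077453,  0.02362035]), 'grasp_force': 0.0, 'opening': 0.9997555735355288}
```

View pics/scene_a.png

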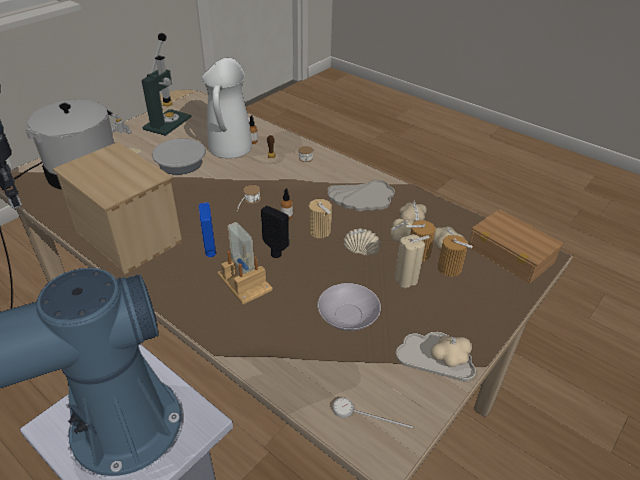

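View pics/top_a.png

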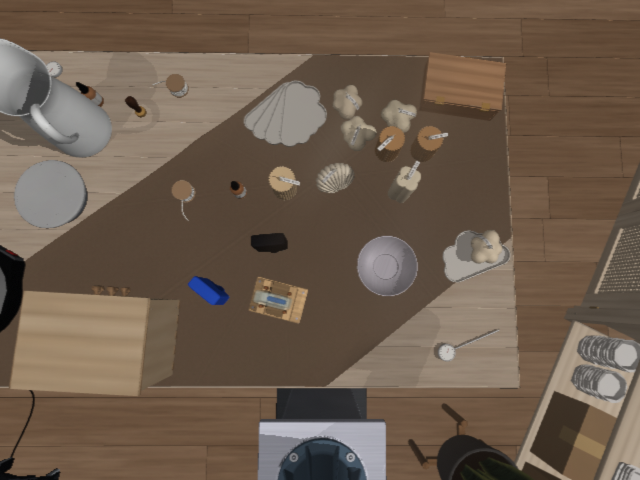

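The flask candidates are the clear one in the stand (top 272,300; scene 241,250), a black one (top 268,242) and a blue one (top 208,291). The clear one in the beech stand fits the description. I'll confirm it in an enlarged crop.

Run:
```python
from h import *
o,t=load('top','a'); o2,s=load('scene','a')
a=cv2.resize(t['color'][265:335,237:317],(400,350),interpolation=cv2.INTER_CUBIC)
b=cv2.resize(s['color'][210:305,190:300],(400,345),interpolation=cv2.INTER_CUBIC)
im=np.zeros((350,800,3),np.uint8); im[:,:400]=a; im[:345,400:]=b
cv2.imwrite('pics/crop1.png',im[:,:,::-1])
# heights
for n,u,v in [('box',80,340),('box e',145,330),('shell',335,178),('blue',208,291),('black',268,242),('clov',404,185),('table',330,330)]:
    print(n,pt(o,t,u,v).round(3))
# dish rim: fit circle on pixels with height ~38mm
K=t['camera_matrix'];M=T(o,t);vv,uu=np.mgrid[0:480,0:640];d=t['depth']
P=np.stack([(uu-K[0,2])/K[0,0]*d,(vv-K[1,2])/K[1,1]*d,d],-1)@M[:3,:3].T+M[:3,3]
m=(abs(uu-387)<40)&(abs(vv-265)<40)&(P[...,2]>.03)&(P[...,2]<.045)
(cx,cy),r=cv2.minEnclosingCircle(P[m][:,:2].astype(np.float32)); print('dish',cx,cy,r)
m=(abs(uu-279)<36)&(abs(vv-300)<32)
for lo,hi in [(.008,.02),(.05,.068),(.09,.11),(.13,.2)]:
    k=m&(P[...,2]>lo)&(P[...,2]<hi); q=P[k][:,:2].astype(np.float32)
    if len(q)>5: print(lo,hi,len(q),cv2.minAreaRect(q*1000),q.mean(0))
```

```text
box [0.37  0.499 0.227]
box e [0.39  0.368 0.224]
shell [ 0.77  -0.031  0.036]
blue [0.472 0.261 0.148]
black [0.585 0.127 0.15 ]
clov [ 0.726 -0.192  0.137]
table [ 0.376 -0.02   0.001]
dish 0.541289746761322 -0.1646186113357544 0.07763341814279556
0.008 0.02 941 ((444.5200500488281, 112.43120574951172), (135.9754180908203, 179.55093383789062), 1.3787575960159302) [0.45293126 0.10656102]
0.05 0.068 323 ((453.5799560546875, 114.64677429199219), (86.1642074584961, 83.837646484375), 75.85456085205078) [0.45308593 0.10903081]
0.09 0.11 46 ((452.73834228515625, 110.94540405273438), (71.29331970214844, 51.40293502807617), 75.75779724121094) [0.4537966  0.10873855]
0.13 0.2 497 ((453.7014465332031, 114.77279663085938), (79.38722229003906, 29.84172248840332), 76.1055908203125) [0.4535425  0.11298747]
```

View pics/crop1.png

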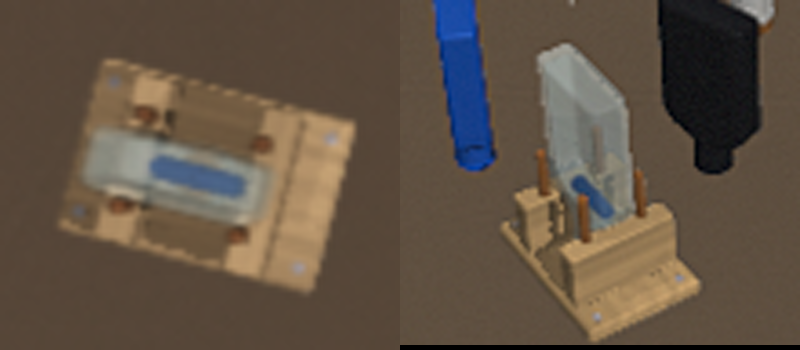

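The crop confirms the clear flask, with the blue bar inside it, in the beech stand. The black and blue ones are decoys. The flask base is centred at (0.454, 0.115) with its wide side at 76°. The dish is at (0.541, -0.165). Next I work out the approach.

```bash
cat >> h.py <<'E'
def go(pos,yaw_y):
    "shift (mm, tool axes) and rotvec to reach TCP pos, tool down, tool y at yaw_y deg"
    o=readout.get_obs(); q=o['eef_rot']; C=R.from_quat([q[1],q[2],q[3],q[0]])
    a=np.radians(yaw_y); y=np.array([np.cos(a),np.sin(a),0]); z=np.array([0,0,-1.]); x=np.cross(y,z)
    G=R.from_matrix(np.stack([x,y,z],1))
    print('t',o['time_s'],'shift',(C.inv().apply(np.array(pos)-o['eef_pos'])*1000).round(1),'rot',(C.inv()*G).as_rotvec().round(3),'q',o['q'].round(2),'f',o['wrist_force'].round(1),o['opening'],o['grasp_force'])
E
python3 -c "
from h import *
go([.4537,.1148,.28],-13.9)"
```

```text
t 0.1 shift [-416.6 -361.1  -30.1] rot [-2.000e-03  1.000e-03  1.588e+00] q [ 1.14  0.18  1.61  0.    1.35 -0.21] f [ 0.2 -0.5  0.9] 0.9991800362277438 0.0
```

Request:
play_rows:
  xyz:
    - [0,0,-50]
    - [0,0,-100]
    - [-36,-32,-100]
    - [-73,-63,-100]
    - [-110,-95,-100]
    - [-146,-126,-100]
    - [-182,-158,-100]
    - [-219,-190,-100]
    - [-255,-221,-100]
    - [-292,-253,-100]
  rot:
    - [0,0,0]
    - [0,0,0]
    - [0,0,0.14]
    - [0,0,0.28]
    - [0,0,0.42]
    - [0,0,0.56]
    - [0,0,0.7]
    - [0,0,0.84]
    - [0,0,0.98]
    - [0,0,1.1]
  grip: [1,1,1,1,1,1,1,1,1,1]

```text
time_s: 1.35
eef_pos: [0.3571, 0.2471, 0.3501]
eef_rot: [-0.0, 0.617, 0.787, -0.0]
wrist_force: [0.3, 0.1, 0.0]
opening: 0.999
grasp_force: 0.0
```

```bash
python3 -c "
from h import *
go([.4537,.1148,.28],-13.9)"
```

```text
t 1.35 shift [-151.5   62.2   70. ] rot [-0.     0.     0.484] q [ 0.33 -0.22  1.8   0.    1.56  0.09] f [0.3 0.1 0. ] 0.9993085062955912 0.0
```

Request:
play_rows:
  xyz:
    - [-30,12,0]
    - [-60,25,14]
    - [-90,37,28]
    - [-120,50,42]
    - [-151.5,62,56]
    - [-151.5,62,70]
    - [-151.5,62,70]
    - [-151.5,62,70]
    - [-151.5,62,70]
    - [-151.5,62,70]
  rot:
    - [0,0,0.1]
    - [0,0,0.2]
    - [0,0,0.3]
    - [0,0,0.4]
    - [0,0,0.484]
    - [0,0,0.484]
    - [0,0,0.484]
    - [0,0,0.484]
    - [0,0,0.484]
    - [0,0,0.484]
  grip: [1,1,1,1,1,1,1,1,1,1]

```text
time_s: 2.6
eef_pos: [0.4536, 0.117, 0.2809]
eef_rot: [0.0, 0.786, 0.618, 0.0]
wrist_force: [1.1, 0.3, -0.2]
opening: 1.003
grasp_force: 0.0
```

Run:
```python
from h import *
o,c=snap('wrist','b')
K=c['camera_matrix'];M=T(o,c);vv,uu=np.mgrid[0:480,0:640];d=c['depth']
P=np.stack([(uu-K[0,2])/K[0,0]*d,(vv-K[1,2])/K[1,1]*d,d],-1)@M[:3,:3].T+M[:3,3]
near=(d>0)&(np.hypot(P[...,0]-.4537,P[...,1]-.1148)<.09)
for lo,hi in [(.05,.068),(.092,.11),(.165,.19)]:
    k=near&(P[...,2]>lo)&(P[...,2]<hi); q=P[k][:,:2].astype(np.float32)
    if len(q)>5: print(lo,hi,len(q),cv2.minAreaRect(q*1000),np.median(P[k][:,2]))
go([.4537,.1148,.148],-13.9)
```

```text
0.05 0.068 2214 ((453.4326477050781, 115.73014831542969), (85.4231185913086, 83.94124603271484), 75.84542846679688) 0.060341023635756996
0.092 0.11 439 ((454.0270080566406, 118.89196014404297), (71.8757095336914, 52.41680145263672), 75.33956146240234) 0.10127682138043131
0.165 0.19 6024 ((453.6478576660156, 115.93133544921875), (77.98707580566406, 30.065950393676758), 75.95563507080078) 0.17726696128463332
t 2.65 shift [ -2.    0.5 132.8] rot [ 0.001 -0.     0.004] q [-0.   -0.09  1.83 -0.    1.4   0.24] f [-0.9  0.4  1. ] 0.9998044048273724 0.0
```

View pics/wrist_b.png

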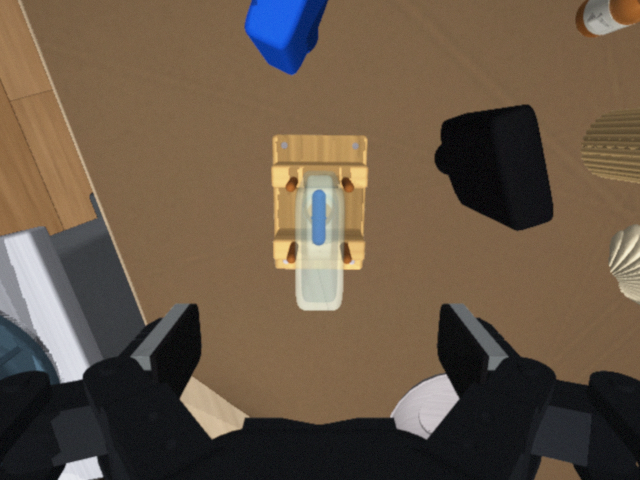

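The wrist view shows the flask (centre about 320,242) between the fingers and square to them, with clear space on both sides. Now descend and close.

Request:
play_rows:
  xyz:
    - [-1,0,30]
    - [-1.5,0.5,60]
    - [-1.5,0.5,90]
    - [-1.5,0.5,115]
    - [-1.5,0.5,133]
    - [-1.5,0.5,133]
    - [-1.5,0.5,133]
    - [-1.5,0.5,133]
    - [-1.5,0.5,133]
    - [-1.5,0.5,133]
  rot:
    - [0,0,0]
    - [0,0,0]
    - [0,0,0]
    - [0,0,0]
    - [0,0,0]
    - [0,0,0]
    - [0,0,0]
    - [0,0,0]
    - [0,0,0]
    - [0,0,0]
  grip: [1,1,1,1,1,1,0.6,0.4,0.2,0.0]

```text
time_s: 3.9
eef_pos: [0.4541, 0.115, 0.148]
eef_rot: [0.0, 0.786, 0.618, 0.0]
wrist_force: [-1.8, 0.7, 4.7]
opening: 0.344
grasp_force: 58.8
```

Request:
play_rows:
  xyz:
    - [0,0,0]
    - [0,0,0]
    - [0,0,0]
    - [0,0,0]
    - [0,0,-10]
    - [0,0,-30]
    - [0,0,-50]
    - [0,0,-75]
    - [0,0,-95]
    - [0,0,-110]
  rot:
    - [0,0,0]
    - [0,0,0]
    - [0,0,0]
    - [0,0,0]
    - [0,0,0]
    - [0,0,0]
    - [0,0,0]
    - [0,0,0]
    - [0,0,0]
    - [0,0,0]
  grip: [0,0,0,0,0,0,0,0,0,0]

```text
time_s: 5.15
eef_pos: [0.4537, 0.1149, 0.2583]
eef_rot: [0.0, 0.786, 0.618, 0.0]
wrist_force: [0.3, -0.0, -2.6]
opening: 0.342
grasp_force: 59.5
```

Run:
```python
from h import *
go([.541,-.165,.189],-13.9)
o,c=snap('scene','c')
cv2.imwrite('pics/c.png',cv2.resize(c['color'][120:320,150:410],(780,600))[:,:,::-1])
```

```text
t 5.15 shift [-251.3  151.1   69.3] rot [ 0.    -0.     0.004] q [-0.01 -0.07  1.86 -0.    1.36  0.23] f [ 0.3 -0.  -2.6] 0.3416758467006457 59.45443868637085
```

View pics/c.png

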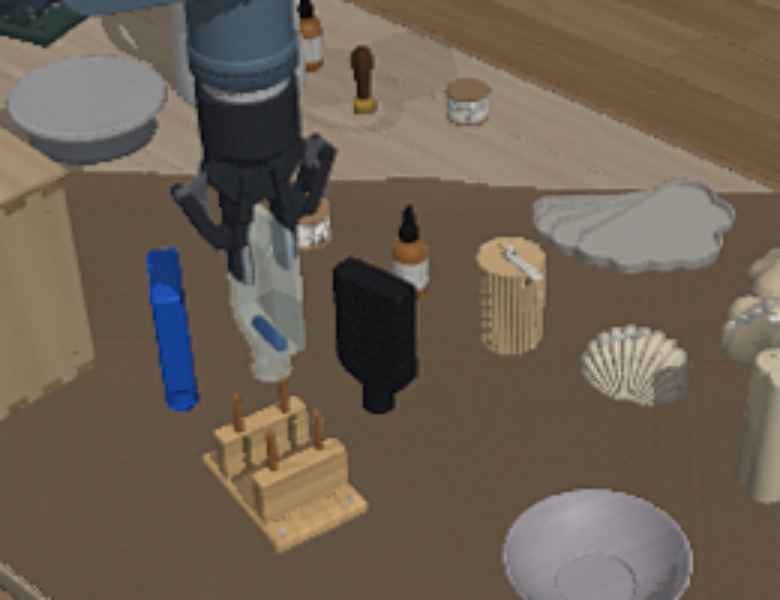

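The flask is out of the stand with the blue bar still crosswise above the neck. Carry it over the dish.

Request:
play_rows:
  xyz:
    - [-15,9,0]
    - [-45,27,0]
    - [-80,48,0]
    - [-120,72,0]
    - [-160,96,0]
    - [-195,117,0]
    - [-225,135,0]
    - [-243,146,0]
    - [-251,151,0]
    - [-251,151,0]
  rot:
    - [0,0,0]
    - [0,0,0]
    - [0,0,0]
    - [0,0,0]
    - [0,0,0]
    - [0,0,0]
    - [0,0,0]
    - [0,0,0]
    - [0,0,0]
    - [0,0,0]
  grip: [0,0,0,0,0,0,0,0,0,0]

```text
time_s: 6.45
eef_pos: [0.5408, -0.1645, 0.2568]
eef_rot: [-0.001, 0.786, 0.618, -0.0]
wrist_force: [0.2, 0.8, -2.3]
opening: 0.342
grasp_force: 59.7
```

Request:
play_rows:
  xyz:
    - [0,0,10]
    - [0,0,22]
    - [0,0,35]
    - [0,0,48]
    - [0,0,58]
    - [0,0,65]
    - [0,0,68]
    - [0,0,68]
    - [0,0,68]
    - [0,0,68]
  rot:
    - [0,0,0]
    - [0,0,0]
    - [0,0,0]
    - [0,0,0]
    - [0,0,0]
    - [0,0,0]
    - [0,0,0]
    - [0,0,0]
    - [0,0,0]
    - [0,0,0]
  grip: [0,0,0,0,0,0,0,0,0,0]

```text
time_s: 7.7
eef_pos: [0.5412, -0.1648, 0.1897]
eef_rot: [0.0, 0.786, 0.618, 0.0]
wrist_force: [-0.2, 0.1, -2.5]
opening: 0.345
grasp_force: 59.7
```

Run:
```python
from h import *
go([.541,-.165,.189],-13.9)
L=121
for total,sg in [(.65,1),(1.3,-1)]:
    n=8; th=sg*total*(1-np.cos(np.pi*np.arange(1,n+1)/n))/2
    print([[round(-L*np.sin(t)),0,round(L*(1-np.cos(t)))] for t in th],th.round(2), np.degrees(np.diff(th)).round(1))
```

```text
t 7.7 shift [-0.3 -0.2  0.7] rot [0.001 0.    0.004] q [-0.51  0.22  1.69  0.    1.23 -0.27] f [-0.2  0.1 -2.5] 0.3452570203886734 59.66375291347504
[[-3, 0, 0], [-12, 0, 1], [-24, 0, 2], [-39, 0, 6], [-53, 0, 12], [-64, 0, 18], [-71, 0, 23], [-73, 0, 25]] [0.02 0.1  0.2  0.32 0.45 0.55 0.63 0.65] [4.  6.  7.1 7.1 6.  4.  1.4]
[[6, 0, 0], [23, 0, 2], [47, 0, 10], [73, 0, 25], [95, 0, 46], [108, 0, 67], [115, 0, 83], [117, 0, 89]] [-0.05 -0.19 -0.4  -0.65 -0.9  -1.11 -1.25 -1.3 ] [ -8.1 -12.1 -14.3 -14.3 -12.1  -8.1  -2.8]
```

Request:
play_rows:
  xyz:
    - [-3,0,0]
    - [-12,0,1]
    - [-24,0,2]
    - [-39,0,6]
    - [-53,0,12]
    - [-64,0,18]
    - [-71,0,23]
    - [-73,0,25]
    - [-73,0,25]
    - [-73,0,25]
  rot:
    - [0,0.02,0]
    - [0,0.1,0]
    - [0,0.2,0]
    - [0,0.32,0]
    - [0,0.45,0]
    - [0,0.55,0]
    - [0,0.63,0]
    - [0,0.65,0]
    - [0,0.65,0]
    - [0,0.65,0]
  grip: [0,0,0,0,0,0,0,0,0,0]

```text
time_s: 8.95
eef_pos: [0.5241, -0.2351, 0.1649]
eef_rot: [-0.197, 0.745, 0.586, 0.251]
wrist_force: [-0.3, -0.5, -2.1]
opening: 0.339
grasp_force: 59.6
```

Run:
```python
from h import *
o,c=snap('scene','d'); print(o['eef_pos'],o['eef_rot'],o['q'].round(2))
cv2.imwrite('pics/d.png',cv2.resize(c['color'][200:340,260:440],(770,600))[:,:,::-1])
M=np.eye(4);M=R.from_quat(np.roll(o['eef_rot'],-1)).as_matrix(); print('mouth',o['eef_pos']+M[:,2]*.121)
```

```text
[ 0.52412988 -0.23512086  0.16493255] [-0.19660813  0.74496822  0.58607537  0.25076533] [-0.89  0.46  1.56  0.5   1.55 -0.78]
mouth [ 0.54145345 -0.16410978  0.06850475]
```

View pics/d.png

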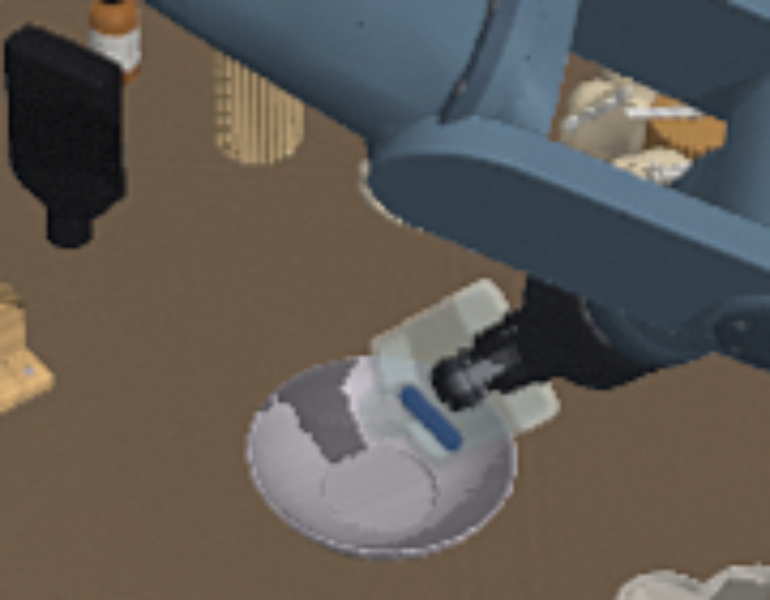

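The flask is tipped 37° over the dish and the blue bar (430,415) is still inside, slid to the lower side. Swing over to the other side.

Request:
play_rows:
  xyz:
    - [8.5,0,0]
    - [24,0,2]
    - [41,0,7]
    - [58,0,15]
    - [73,0,25]
    - [87,0,37]
    - [99,0,51]
    - [108,0,66]
    - [114,0,81]
    - [116.5,0,88.5]
  rot:
    - [0,-0.07,0]
    - [0,-0.2,0]
    - [0,-0.345,0]
    - [0,-0.5,0]
    - [0,-0.65,0]
    - [0,-0.8,0]
    - [0,-0.955,0]
    - [0,-1.1,0]
    - [0,-1.23,0]
    - [0,-1.3,0]
  grip: [0,0,0,0,0,0,0,0,0,0]

```text
time_s: 10.25
eef_pos: [0.5584, -0.0904, 0.164]
eef_rot: [0.198, 0.744, 0.587, -0.251]
wrist_force: [-0.1, -0.7, -3.1]
opening: 0.343
grasp_force: 59.7
```

```bash
cat >> h.py <<'E'
def bar(tag):
    for n in ('scene','top'):
        o,c=snap(n,tag); h=cv2.cvtColor(c['color'],cv2.COLOR_RGB2HSV)
        m=cv2.inRange(h,(98,80,40),(128,255,255)); 
        w,hh=(260,440),(200,340)
        if n=='top': w,hh=(335,440),(205,320)
        mm=np.zeros_like(m); mm[hh[0]:hh[1],w[0]:w[1]]=m[hh[0]:hh[1],w[0]:w[1]]
        k,lab,st,ce=cv2.connectedComponentsWithStats(mm)
        for i in range(1,k):
            if st[i,4]>8: print(n,st[i],ce[i].round(),pt(o,c,*ce[i]).round(3))
    M=R.from_quat(np.roll(o['eef_rot'],-1)).as_matrix(); print('mouth',(o['eef_pos']+M[:,2]*.121).round(3),'tilt',np.degrees(np.arccos(-M[2,2])).round(1),'q',o['q'].round(2),o['grasp_force'],o['time_s'])
E
python3 -c "
from h import *
bar('e')
c=load('scene','e')[1]
cv2.imwrite('pics/e.png',cv2.resize(c['color'][200:340,260:440],(770,600))[:,:,::-1])"
```

```text
scene [334 305  18  11  86] [343. 310.] [ 0.534 -0.149  0.017]
top [372 266  16   6  63] [379. 268.] [ 0.535 -0.146  0.02 ]
mouth [ 0.541 -0.161  0.066] tilt 37.4 q [-0.05  0.42  1.63 -0.67  1.3   0.44] 59.64807987213135 10.3
```

View pics/e.png

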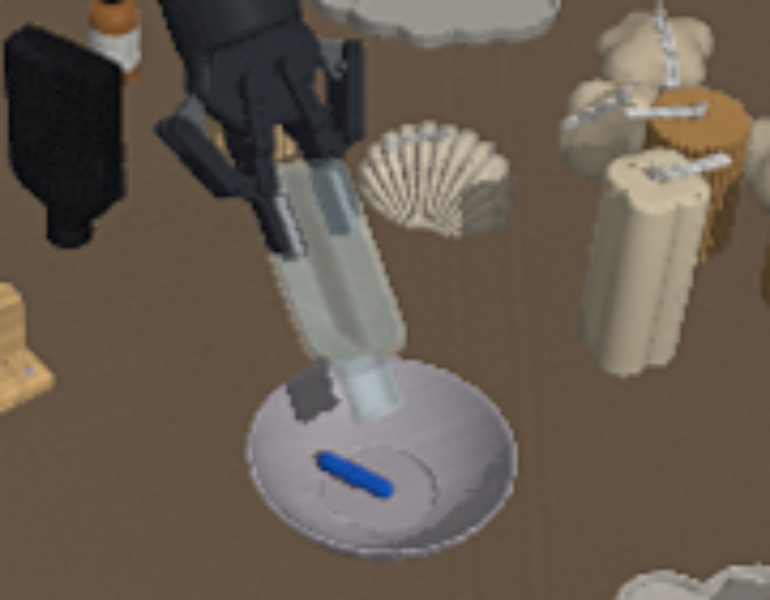

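The bar lies in the dish (355,475 in the crop) at about (0.535, -0.148), and the flask is empty. Bring it upright and raise it.

Request:
play_rows:
  xyz:
    - [-3,0,0]
    - [-12,0,1]
    - [-24,0,2]
    - [-39,0,6]
    - [-53,0,12]
    - [-64,0,18]
    - [-71,0,23]
    - [-73,0,25]
    - [-73,0,25]
    - [-73,0,25]
  rot:
    - [0,0.02,0]
    - [0,0.1,0]
    - [0,0.2,0]
    - [0,0.32,0]
    - [0,0.45,0]
    - [0,0.55,0]
    - [0,0.63,0]
    - [0,0.65,0]
    - [0,0.65,0]
    - [0,0.65,0]
  grip: [0,0,0,0,0,0,0,0,0,0]

```text
time_s: 11.6
eef_pos: [0.541, -0.1641, 0.1888]
eef_rot: [0.0, 0.786, 0.618, -0.0]
wrist_force: [0.5, -0.0, -3.7]
opening: 0.341
grasp_force: 59.6
```

Request:
play_rows:
  xyz:
    - [0,0,-10]
    - [0,0,-25]
    - [0,0,-40]
    - [0,0,-55]
    - [0,0,-65]
    - [0,0,-70]
    - [0,0,-70]
    - [0,0,-70]
    - [0,0,-70]
    - [0,0,-70]
  rot:
    - [0,0,0]
    - [0,0,0]
    - [0,0,0]
    - [0,0,0]
    - [0,0,0]
    - [0,0,0]
    - [0,0,0]
    - [0,0,0]
    - [0,0,0]
    - [0,0,0]
  grip: [0,0,0,0,0,0,0,0,0,0]

```text
time_s: 12.85
eef_pos: [0.5409, -0.1646, 0.2582]
eef_rot: [-0.0, 0.786, 0.618, -0.0]
wrist_force: [0.2, -0.6, -2.7]
opening: 0.343
grasp_force: 59.6
```

```bash
python3 -c "
from h import *
bar('f')
go([.4538,.1150,.258],-13.9)"
```

```text
scene [334 305  18  11  87] [343. 310.] [ 0.536 -0.148  0.015]
top [372 267   7   5  27] [374. 269.] [ 0.534 -0.134  0.02 ]
mouth [ 0.541 -0.165  0.137] tilt 0.0 q [-0.51  0.15  1.62 -0.    1.37 -0.27] 59.61638867855072 12.9
t 12.95 shift [ 251.  -150.8    0.5] rot [-0.    -0.     0.004] q [-0.51  0.15  1.62  0.    1.37 -0.27] f [ 0.7  0.6 -2.6] 0.34050257160284775 59.61628317832947
```

Carry it back above the seat, then check that the flask has not slipped in the grip.

Request:
play_rows:
  xyz:
    - [15,-9,0]
    - [45,-27,0]
    - [80,-48,0]
    - [120,-72,0]
    - [160,-96,0]
    - [195,-117,0]
    - [225,-135,0]
    - [243,-146,0]
    - [251,-151,0]
    - [251,-151,0]
  rot:
    - [0,0,0]
    - [0,0,0]
    - [0,0,0]
    - [0,0,0]
    - [0,0,0]
    - [0,0,0]
    - [0,0,0]
    - [0,0,0]
    - [0,0,0]
    - [0,0,0]
  grip: [0,0,0,0,0,0,0,0,0,0]

```text
time_s: 14.2
eef_pos: [0.4534, 0.1155, 0.2587]
eef_rot: [0.0, 0.786, 0.618, 0.0]
wrist_force: [-0.5, -0.7, -3.2]
opening: 0.345
grasp_force: 59.6
```

Run:
```python
from h import *
go([.4538,.1150,.258],-13.9)
_,a=load('scene','c'); o,b=snap('scene','g')
x=a['color'][170:305,190:290]; y=b['color'][170:305,190:290]
cv2.imwrite('pics/g.png',cv2.resize(np.hstack([x,y]),(800,540),interpolation=cv2.INTER_CUBIC)[:,:,::-1])
print(abs(x.astype(int)-y).mean())
```

```text
t 14.2 shift [-0.4  0.5  0.7] rot [0.    0.    0.005] q [-0.   -0.07  1.86 -0.    1.36  0.23] f [-0.5 -0.7 -3.2] 0.3454632566367782 59.5880663394928
2.0433086419753086
```

View pics/g.png

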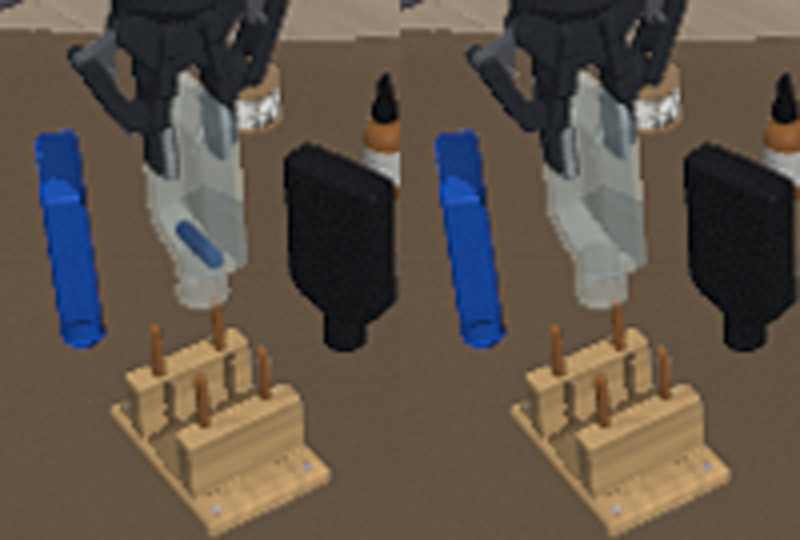

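The left half shows the lift and the right half shows now: the flask is identically placed in the grip, so nothing slipped. Lower it into the stand.

Request:
play_rows:
  xyz:
    - [0,0,12]
    - [0,0,28]
    - [0,0,44]
    - [0,0,60]
    - [0,0,74]
    - [0,0,86]
    - [0,0,96]
    - [0,0,103]
    - [0,0,108]
    - [0,0,110]
  rot:
    - [0,0,0]
    - [0,0,0]
    - [0,0,0]
    - [0,0,0]
    - [0,0,0]
    - [0,0,0]
    - [0,0,0]
    - [0,0,0]
    - [0,0,0]
    - [0,0,0]
  grip: [0,0,0,0,0,0,0,0,0,0]

```text
time_s: 15.5
eef_pos: [0.4538, 0.115, 0.1485]
eef_rot: [0.0, 0.786, 0.618, 0.0]
wrist_force: [0.7, 0.1, -2.4]
opening: 0.345
grasp_force: 59.7
```

Height matches the grasp height and no contact load shows. Release slowly, then withdraw.

Request:
play_rows:
  xyz:
    - [0,0,0.5]
    - [0,0,0.5]
    - [0,0,0.5]
    - [0,0,0.5]
    - [0,0,0.5]
    - [0,0,0.5]
    - [0,0,0.5]
    - [0,0,0.5]
    - [0,0,0.5]
    - [0,0,0.5]
  rot:
    - [0,0,0]
    - [0,0,0]
    - [0,0,0]
    - [0,0,0]
    - [0,0,0]
    - [0,0,0]
    - [0,0,0]
    - [0,0,0]
    - [0,0,0]
    - [0,0,0]
  grip: [0.3,0.4,0.5,0.6,0.7,0.8,0.9,1,1,1]

```text
time_s: 16.75
eef_pos: [0.4537, 0.115, 0.1481]
eef_rot: [0.0, 0.786, 0.618, -0.0]
wrist_force: [0.5, 0.3, -0.3]
opening: 1.0
grasp_force: 0.0
```

Request:
play_rows:
  xyz:
    - [0,0,-10]
    - [0,0,-25]
    - [0,0,-45]
    - [0,0,-70]
    - [0,0,-95]
    - [0,0,-120]
    - [0,0,-140]
    - [0,0,-150]
    - [0,0,-150]
    - [0,0,-150]
  rot:
    - [0,0,0]
    - [0,0,0]
    - [0,0,0]
    - [0,0,0]
    - [0,0,0]
    - [0,0,0]
    - [0,0,0]
    - [0,0,0]
    - [0,0,0]
    - [0,0,0]
  grip: [1,1,1,1,1,1,1,1,1,1]

```text
time_s: 18.0
eef_pos: [0.4533, 0.115, 0.2974]
eef_rot: [-0.0, 0.786, 0.618, -0.001]
wrist_force: [0.3, 0.2, -0.2]
opening: 0.998
grasp_force: 0.0
```

Run:
```python
from h import *
bar('h')
o,c=snap('wrist','h')
K=c['camera_matrix'];M=T(o,c);vv,uu=np.mgrid[0:480,0:640];d=c['depth']
P=np.stack([(uu-K[0,2])/K[0,0]*d,(vv-K[1,2])/K[1,1]*d,d],-1)@M[:3,:3].T+M[:3,3]
near=(d>0)&(np.hypot(P[...,0]-.4537,P[...,1]-.1148)<.09)
for lo,hi in [(.05,.068),(.165,.19)]:
    k=near&(P[...,2]>lo)&(P[...,2]<hi); q=P[k][:,:2].astype(np.float32)
    print(lo,hi,len(q),cv2.minAreaRect(q*1000),np.percentile(P[k][:,2],[5,50,95]))
s=load('scene','h')[1]
cv2.imwrite('pics/h.png',np.hstack([cv2.resize(c['color'],(400,300)),cv2.resize(s['color'][200:340,190:400],(400,300))])[:,:,::-1])
```

```text
scene [334 305  18  11  86] [343. 310.] [ 0.532 -0.151  0.02 ]
top [372 265  18   7  76] [380. 268.] [ 0.537 -0.15   0.015]
mouth [0.453 0.115 0.176] tilt 0.1 q [-0.01 -0.1   1.81 -0.    1.44  0.23] 0.0 18.05
0.05 0.068 2043 ((453.3419189453125, 115.31566619873047), (86.36309051513672, 83.99061584472656), 75.98590850830078) [0.05575719 0.06038566 0.06182151]
0.165 0.19 5380 ((453.58978271484375, 115.83812713623047), (78.17740631103516, 29.973522186279297), 76.900146484375) [0.17522466 0.17729587 0.17844771]
```

View pics/h.png

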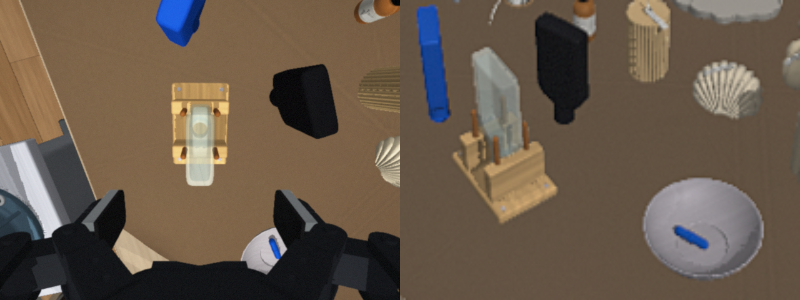

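The flask is seated, level and within 1 mm of where it started, with the bar at rest in the dish (690,237). The gripper is clear, so I'm handing in.

```bash
python3 -c "
from h import *
print(ctrl.hand_in())"
```

```text
the job is handed in; nothing more can be done
None
```

The bar dropped into the dish on the second swing, the flask is back in the stand neck down and released, and I handed the job in at about 18 s; no verdict was returned.

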